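Bed the roundels of a relief panel in order

ROBOT

A 6-joint arm with a two-finger parallel gripper is mounted at the origin on the work surface. World frame = base frame: x ahead of the robot, y to its left, z up, the work surface at z = 0. Lengths are in m, angles in degrees, forces in N, time in s.
With the tool pointing down it reaches from about 0.35 to 0.875 m from the base axis. Payload 4.2 kg.
Tool frame: the origin (TCP) lies on the front face of the gripper's body, between the roots of the fingers; the fingertips stand 70 mm ahead of it and the grasp point (between the pads) lies 51 mm ahead of it; z points along the fingers, y is the line along which they close (so a half turn about z gives the same grasp; the last joint's range is limited). The gripper opens to 87 mm and grips with 3 to 60 N. Pads are 19 mm wide; open, the fingers measure 117 mm over their backs; the gripper's body (75 mm by 190 mm) begins 51 mm behind the grasp point.
Start: joints at [-61.902, 22.042, 0.453, 0, -68.411, -14.817], TCP at [0.144, -0.608, 0.292] pointing down, gripper open.
Joint ranges: [-179.83, 179.83], [-69.29, 118.12], [-61.27, 80.66], [-181.25, 117.63], [-171.15, -9.14], [-177.46, 177.46]. Speed limits (degrees/s): [159.86, 159.86, 180, 180, 180, 180].

INTERFACE

Orientations are given as a 3x3 rotation matrix whose columns are the frame's x, y, z axes.
In Python, from station import r gives the robot as it stands.
- The arm moves only by the shell command python3 -m pendant 'ROWS' [OPENING]. ROWS is JSON, a list of rows, each a list of 2 entries, a list of its own where there are three numbers: the shift along the tool's x, y, z in mm, then the turn, a rotation vector about the tool's x, y, z in rad. A call has 1 to 10 rows; each row is the pose to reach, as a shift and turn from the pose commanded when the call began, along the tool's axes at that moment; what a row does not reach only later rows make up. A row lasts 1/10 s, in which the tool goes at most 50 mm and 8.59 degrees, less where a joint would pass 70% of its speed; a pose out of reach is approached as far as the arm can. A call with a gripper value outside its range is refused whole. OPENING is the opening, from 0 (shut) to 1 (fully open), set as the call begins (- or left out, the last holds). The fingers move at their own pace and stop on an object; the grip force is fixed at half the most. Time passes only in rows, so rows that repeat a pose let the fingers close. It gives the time, the measured TCP pose, the force, the opening and the grip force at its end, in the units of the state.
- r.sense(): the state, without advancing time (a new reading comes with each control period).
- r.capture(name): name is "side" or "top" or "wrist"; returns a dict with "frame" (420x560x3 uint8, red, green, blue), "vertical_fov" (degrees; the focal length in pixels is half the picture's height over the tangent of half this angle, whatever the lens; pixels are square), "cx", "cy" (the principal point, pixels), "rvec" (rotation vector, rad) and "tvec" (3), from world to camera coordinates, as OpenCV has them. Camera axes: x right, y down, z forward; pixel columns grow to the right and rows downward; lengths in m; the calibration is good to about 2 mm. The wrist camera is an equidistant fisheye: a pixel r from the principal point sees the ray r / f radians off the axis. A picture is of the moment at which its call begins. There is no depth.
- r.finish_job(): hands the job in; it is judged then, once.
The state is a dict: "time_s": time; "joints": joint angles; "joint_velocities": joint speeds; "effort": joint torques, N m; "tcp_pos": TCP position; "ee_rot": TCP orientation; "wrist_force": force on the tool from outside, world axes, zero at the start; "moment": the same for the moment, N m; "gripper_width": opening from 0.0 (shut) to 1.0 (fully open); "gripper_force": force on a finger pad.
Only numpy, scipy, OpenCV 4.12 (cv2) and the standard library are available. Lean on these libraries where they do the work, as an engineer would, in place of code of your own. Each camera call takes 0.05 s, during which the arm holds its last target. There are 200 camera calls.

TASK

On the relief panel, press the blue roundel, then the red one, then the yellow one lightly down until each sits fully home on its brass collar, each fully home before the next is started. Leave the green roundel standing raised as it is, pick nothing up, leave the jar, cork block, tin and brush undisturbed, and finish clear of everything.

Things in the scene. Friction and masses are not known exactly. Their poses are not given: they have to be found in the camera images.
- panel: Relief panel lying flat on the bench, fixed: pale plaster ground 250 (x) x 350 (y) mm, its surface 22 mm above the bench, in a dark wooden frame 22 mm wide and 30 mm high. Flat copper and wood strips decorate it (no more than 2 mm high). Origin: centre of its underside; z up.
- blue_seat: Round brass collar fixed on the panel under the blue roundel: 58 mm diameter, 6 mm high, its top 28 mm above the bench. It carries the blue roundel. Origin: centre of its underside; z up.
- blue_top (a point): Centre of the flat top of the blue roundel, a glossy disc 50 mm in diameter (flat top 44 mm) and 8 mm thick on a central stem; this top is 43 mm above the bench when fully raised and 36 mm when fully home.
- blue (a joint): How far the blue roundel has been pressed straight down towards its collar, m: 0 is fully raised (7 mm gap), 0.007 fully home on the collar, a hard stop. Starts between 0 and 0.0015. It resists with about 3 N of friction plus 40 N per m/s of speed, does not spring back and stays where it is left.
- red_seat: Round brass collar fixed on the panel under the red roundel: 58 mm diameter, 6 mm high, its top 28 mm above the bench. It carries the red roundel. Origin: centre of its underside; z up.
- red_top (a point): Centre of the flat top of the red roundel, a glossy disc 50 mm in diameter (flat top 44 mm) and 8 mm thick on a central stem; this top is 43 mm above the bench when fully raised and 36 mm when fully home.
- red (a joint): How far the red roundel has been pressed straight down towards its collar, m: 0 is fully raised (7 mm gap), 0.007 fully home on the collar, a hard stop. Starts between 0 and 0.0015. It resists with about 3 N of friction plus 40 N per m/s of speed, does not spring back and stays where it is left.
- yellow_seat: Round brass collar fixed on the panel under the yellow roundel: 58 mm diameter, 6 mm high, its top 28 mm above the bench. It carries the yellow roundel. Origin: centre of its underside; z up.
- yellow_top (a point): Centre of the flat top of the yellow roundel, a glossy disc 50 mm in diameter (flat top 44 mm) and 8 mm thick on a central stem; this top is 43 mm above the bench when fully raised and 36 mm when fully home.
- yellow (a joint): How far the yellow roundel has been pressed straight down towards its collar, m: 0 is fully raised (7 mm gap), 0.007 fully home on the collar, a hard stop. Starts between 0 and 0.0015. It resists with about 3 N of friction plus 40 N per m/s of speed, does not spring back and stays where it is left.
- green_seat: Round brass collar fixed on the panel under the green roundel: 58 mm diameter, 6 mm high, its top 28 mm above the bench. It carries the green roundel. Origin: centre of its underside; z up.
- green_top (a point): Centre of the flat top of the green roundel, a glossy disc 50 mm in diameter (flat top 44 mm) and 8 mm thick on a central stem; this top is 43 mm above the bench when fully raised and 36 mm when fully home.
- green (a joint): How far the green roundel has been pressed straight down towards its collar, m: 0 is fully raised (7 mm gap), 0.007 fully home on the collar, a hard stop. Starts between 0 and 0.0015. It resists with about 3 N of friction plus 40 N per m/s of speed, does not spring back and stays where it is left.
- glue_pot: Bystander: closed jar with orange cap, 50 mm diameter, 65 mm high, standing loose on the bench beside the panel. Origin: centre of its underside.
- sanding_block: Bystander: cork block 90 x 50 x 30 mm lying loose on the bench. Origin: centre of its underside.
- tin: Bystander: green tin, 60 mm diameter, 48 mm high, standing loose on the bench. Origin: centre of its underside.
- brush: Bystander: paint brush 170 mm long under 30 mm high, lying loose on the bench along its own x axis, handle to -x. Origin: on the bench under it.

How it is judged (in metres and radians):
On the way, in this order (a step that is already met when the one before it is completed fails the run):
1. the blue roundel is home on its collar (value of joint blue above 0.0055 m and value of joint each of red, yellow below 0.0025 m), for 0.2 s.
2. the red roundel is home on its collar (value of joint red above 0.0055 m and value of joint yellow below 0.0025 m), for 0.2 s.
3. the yellow roundel is home on its collar (value of joint yellow above 0.0055 m), for 0.2 s.
At the end, for the whole second after the job is handed in: Blue, red and yellow roundels are pressed at least 5.5 of their 7 mm, the green one less than 2.5 mm, and the jar, block, tin and brush are at rest within 15 mm of where they started (value of joint each of blue, red, yellow above 0.0055 m and value of joint green below 0.0025 m and distance of each of glue_pot, sanding_block, tin, brush from where it was at the start of the episode below 0.015 m and linear speed of each of glue_pot, sanding_block, tin, brush below 0.02 m/s); the robot touches nothing.
It fails at once if a roundel, its collar or the panel is pressed with more than 25 N (contact force between the arm and blue_seat above 25 N or contact force between the arm and red_seat above 25 N or contact force between the arm and yellow_seat above 25 N or contact force between the arm and green_seat above 25 N or contact force between the arm and panel above 25 N).
It fails at once if a roundel is pushed down more than 2.5 mm although the one before it is not yet home ((value of joint red above 0.0025 m and value of joint blue below 0.0055 m) or (value of joint yellow above 0.0025 m and value of joint red below 0.0055 m)).
It fails at once if the green roundel is pushed down more than 2.5 mm (value of joint green above 0.0025 m).
It fails at once if the jar, cork block, tin or brush is lifted or moved more than 20 mm (distance of any of glue_pot, sanding_block, tin, brush from where it was at the start of the episode above 0.02 m).
It also fails if it takes over 42 s, if anything falls off the work surface, if the arm or the gripper's body presses on something with over 40 N, if the wrist force passes 120 N, or if a joint passes its speed limit or range.

## Working session

There is one attempt and no reset: what is moved stays moved. The work goes in short steps, Python scripts to look and compute and a shell command to move; the robot and the scene stay as the last step left them, time stands still between calls to the robot, and variables do not carry over. Pictures are saved under pics/ and viewed, at most 10 in all, crops included, and the job is handed in when it is done.

```bash
ls; mkdir -p pics; cat > h.py <<'E'
import numpy as np, cv2
from station import r
def cast(c,u,v,z):
    R=cv2.Rodrigues(np.array(c["rvec"],float))[0]; t=np.array(c["tvec"],float).ravel()
    H=c["frame"].shape[0]; f=H/2/np.tan(np.radians(c["vertical_fov"])/2)
    d=R.T@np.array([(u-c["cx"])/f,(v-c["cy"])/f,1]); o=-R.T@t
    return o+d*(z-o[2])/d[2]
E
python3 - <<'E'
from h import *
for n in("top","side"):
    c=r.capture(n); f=c["frame"]; cv2.imwrite(f"pics/{n}.png",f[:,:,::-1])
    hsv=cv2.cvtColor(f,cv2.COLOR_RGB2HSV)
    for k,lo,hi in(("blue",100,130),("red",0,8),("yellow",22,34),("green",40,90)):
        m=cv2.inRange(hsv,(lo,110,60),(hi,255,255))
        for q in cv2.findContours(m,0,2)[0]:
            a=cv2.contourArea(q)
            if a>60:
                M=cv2.moments(q);u,v=M["m10"]/a,M["m01"]/a
                print(n,k,a,round(u),round(v),cast(c,u,v,.042).round(4))
s=r.sense();print(s["tcp_pos"],s["ee_rot"],s["wrist_force"],s["time_s"])
E
```

```text
pics
top blue 412.0 168 389 [0.2095 0.2908 0.042 ]
top blue 281.0 293 256 [0.5217 0.0029 0.042 ]
top red 308.0 481 373 [ 0.2582 -0.4332  0.042 ]
top red 302.5 347 253 [ 0.5301 -0.1247  0.042 ]
top yellow 281.0 267 220 [0.6051 0.0655 0.042 ]
top green 287.5 327 210 [ 0.6303 -0.0779  0.042 ]
side blue 335.0 345 245 [0.52   0.0072 0.042 ]
side red 291.5 374 208 [ 0.529  -0.1207  0.042 ]
side red 165.0 550 197 [ 0.2514 -0.3813  0.042 ]
side yellow 378.0 289 245 [0.6034 0.0699 0.042 ]
side green 244.5 321 202 [ 0.6282 -0.0727  0.042 ]
[ 0.14350865 -0.60789467  0.29125406] [[-9.73286680e-01 -2.29592474e-01 -5.78067077e-04]
 [-2.29593167e-01  9.73284827e-01  1.90341677e-03]
 [ 1.25613751e-04  1.98529044e-03 -9.99998021e-01]] [ 0.22867611 -0.94737981 -0.26091672] 0.1
```

View pics/top.png

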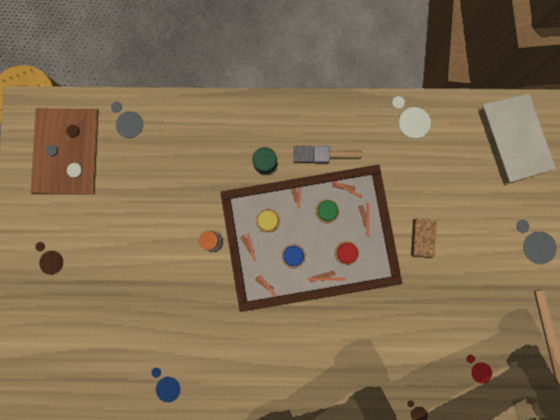

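View pics/side.png

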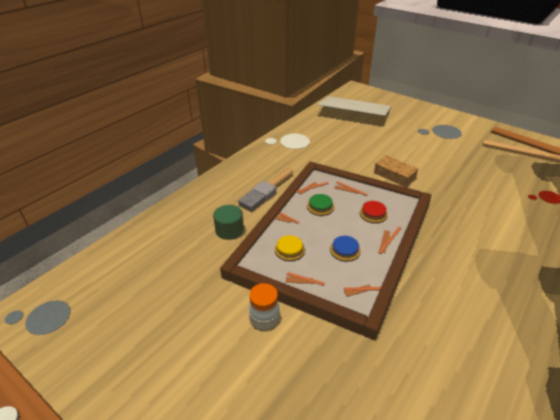

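The top view shows blue at (293,256), red at (347,253), yellow at (267,220) and green at (327,210). The side view agrees to about 5 mm. I'll approach above blue with the gripper shut.

```bash
python3 -m pendant '[[[-10,10,0],[0,0,0]],[[-35,35,5],[0,0,0]],[[-65,65,10],[0,0,0]],[[-95,95,15],[0,0,0]],[[-125,125,20],[0,0,0]],[[-155,155,25],[0,0,0]],[[-185,185,30],[0,0,0]],[[-215,215,35],[0,0,0]],[[-245,245,40],[0,0,0]],[[-275,275,45],[0,0,0]]]' 0
python3 -m pendant '[[[-30,30,5],[0,0,0]],[[-60,60,15],[0,0,0]],[[-90,90,25],[0,0,0]],[[-120,120,35],[0,0,0]],[[-150,150,45],[0,0,0]],[[-180,180,55],[0,0,0]],[[-205,205,65],[0,0,0]],[[-225,227,72],[0,0,0]],[[-233,235,75],[0,0,0]],[[-233,235,75],[0,0,0]]]'
python3 - <<'E'
from h import *
s=r.sense();print(s["tcp_pos"],s["ee_rot"],s["wrist_force"],s["time_s"],s["gripper_width"])
T=np.array(s["ee_rot"])
P=dict(blue=(.521,.005),red=(.5295,-.123),yellow=(.604,.068),green=(.629,-.075))
for k,p in P.items():print(k,1e3*T.T@(np.array([*p,.2])-s["tcp_pos"]))
c=r.capture("wrist");cv2.imwrite("pics/w.png",c["frame"][:,:,::-1])
f=c["frame"];hsv=cv2.cvtColor(f,cv2.COLOR_RGB2HSV)
R=cv2.Rodrigues(np.array(c["rvec"],float))[0]; t=np.array(c["tvec"],float).ravel();o=-R.T@t
F=210/np.tan(np.radians(c["vertical_fov"])/2)
for k,lo,hi in(("blue",100,130),("red",0,8),("yellow",22,34),("green",40,90)):
    for q in cv2.findContours(cv2.inRange(hsv,(lo,110,60),(hi,255,255)),0,2)[0]:
        if cv2.contourArea(q)<150: continue
        pts=[]
        for u,v in q[:,0]:
            x,y=u-c["cx"],v-c["cy"];n=np.hypot(x,y);a=n/F
            d=R.T@np.array([x/n*np.sin(a),y/n*np.sin(a),np.cos(a)])
            pts.append((o+d*(.041-o[2])/d[2])[:2])
        (cc,rad)=cv2.minEnclosingCircle(np.array(pts,np.float32)); print(k,np.round(cc,4),round(rad,4),q[:,0].mean(0).round())
E
```

```text
time_s: 1.1
tcp_pos: [0.3483, -0.2752, 0.2471]
ee_rot: [[-0.973, -0.23, 0.0], [-0.23, 0.973, 0.0], [-0.0, 0.0, -1.0]]
wrist_force: [0.8, -0.5, 0.4]
gripper_width: 0.17
gripper_force: 0.0
time_s: 2.1
tcp_pos: [0.5207, 0.006, 0.1716]
ee_rot: [[-0.973, -0.232, -0.001], [-0.232, 0.973, -0.0], [0.001, 0.0, -1.0]]
wrist_force: [-0.0, 0.0, -1.2]
gripper_width: 0.003
gripper_force: 0.0
[0.52073448 0.0060138  0.17164998] [[-9.72761072e-01 -2.31806545e-01 -1.27368503e-03]
 [-2.31806352e-01  9.72761906e-01 -2.99542810e-04]
 [ 1.30842826e-03  3.86469398e-06 -9.99999144e-01]] [-0.03838471  0.02034708 -1.17083588] 2.1 0.00330676416196422
blue [ 1.38075686e-02 -1.04762464e+00 -2.83500287e+01]
red [  21.41655146 -127.53150423  -28.3225135 ]
yellow [-95.32916156  40.9964322  -28.47461571]
green [ -86.49988009 -103.90368398  -28.46362321]
blue [0.5212 0.002 ] 0.0241 [277. 217.]
red [ 0.5296 -0.1242] 0.0258 [117. 194.]
yellow [0.7398 0.2689] 0.0383 [444. 415.]
yellow [0.5922 0.19  ] 0.0368 [443. 325.]
yellow [0.4057 0.2168] 0.1488 [496. 200.]
yellow [ 0.5078 -0.1277] 0.2253 [175.  65.]
green [ 0.6438 -0.0859] 0.017 [155. 323.]
```

View pics/w.png

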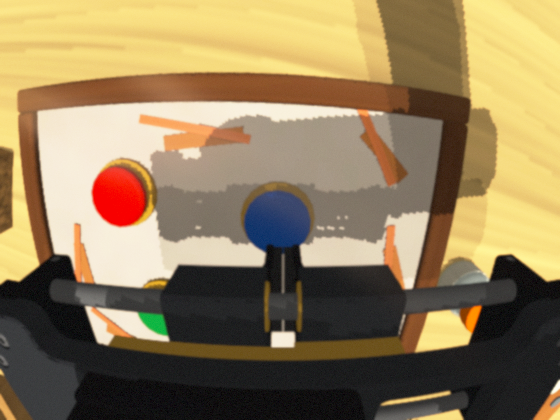

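The wrist view shows the shut fingers over blue at (277,217). Blue fits at (0.521, 0.002) and red at (0.530, -0.124), both consistent with the first fix. I'll descend on blue slowly, watching the force.

```bash
python3 -m pendant '[[[0,-1,10],[0,0,0]],[[0,-2,25],[0,0,0]],[[0,-2,38],[0,0,0]],[[0,-2,46],[0,0,0]],[[0,-2,51],[0,0,0]],[[0,-2,54],[0,0,0]],[[0,-2,55],[0,0,0]],[[0,-2,56],[0,0,0]],[[0,-2,56],[0,0,0]]]'
python3 -m pendant '[[[0,0,1],[0,0,0]],[[0,0,2],[0,0,0]],[[0,0,3],[0,0,0]],[[0,0,4],[0,0,0]],[[0,0,5],[0,0,0]],[[0,0,5],[0,0,0]]]'
python3 -m pendant '[[[0,0,0.5],[0,0,0]],[[0,0,1],[0,0,0]],[[0,0,1.5],[0,0,0]],[[0,0,2],[0,0,0]],[[0,0,2],[0,0,0]]]'
```

```text
time_s: 3.05
tcp_pos: [0.5214, 0.0029, 0.1165]
ee_rot: [[-0.973, -0.23, 0.001], [-0.23, 0.973, 0.0], [-0.001, 0.0, -1.0]]
wrist_force: [-0.9, 0.2, 0.4]
gripper_width: 0.005
gripper_force: 0.0
time_s: 3.65
tcp_pos: [0.5213, 0.0029, 0.1113]
ee_rot: [[-0.973, -0.23, 0.0], [-0.23, 0.973, -0.0], [-0.0, -0.0, -1.0]]
wrist_force: [-0.2, -0.2, 1.0]
gripper_width: 0.002
gripper_force: 0.5
time_s: 4.15
tcp_pos: [0.5213, 0.0029, 0.1092]
ee_rot: [[-0.973, -0.23, 0.0], [-0.23, 0.973, 0.0], [-0.0, 0.0, -1.0]]
wrist_force: [-0.8, 0.8, 1.4]
gripper_width: 0.007
gripper_force: 1.1
```

```bash
python3 -m pendant '[[[0,0,0.5],[0,0,0]],[[0,0,1],[0,0,0]],[[0,0,1.5],[0,0,0]],[[0,0,2],[0,0,0]]]'|grep -E 'tcp|wrist'
python3 -m pendant '[[[0,0,0.3],[0,0,0]],[[0,0,0.6],[0,0,0]],[[0,0,0.9],[0,0,0]]]'|grep -E 'tcp|wrist'
```

```text
tcp_pos: [0.5213, 0.0029, 0.1072]
wrist_force: [-1.1, 0.5, 3.1]
tcp_pos: [0.5213, 0.0029, 0.1063]
wrist_force: [-0.5, 0.7, 3.0]
```

```bash
python3 -m pendant '[[[0,0,0.2],[0,0,0]],[[0,0,0.3],[0,0,0]]]'|grep -E 'tcp|wrist'
python3 -m pendant '[[[0,0,0.2],[0,0,0]],[[0,0,0.3],[0,0,0]],[[0,0,0.3],[0,0,0]]]'|grep -E 'tcp|wrist'
```

```text
tcp_pos: [0.5213, 0.0029, 0.1061]
wrist_force: [-1.5, 0.6, 4.4]
tcp_pos: [0.5213, 0.0029, 0.1061]
wrist_force: [-2.7, 1.3, 5.7]
```

Blue is home: the position stalled at 0.1061 while the force rose. Next is red.

```bash
python3 -m pendant '[[[0,0,-5],[0,0,0]],[[0,0,-15],[0,0,0]],[[0,0,-25],[0,0,0]],[[3,-15,-30],[0,0,0]],[[7,-40,-30],[0,0,0]],[[12,-70,-30],[0,0,0]],[[17,-100,-30],[0,0,0]],[[20,-118,-30],[0,0,0]],[[21,-125,-27],[0,0,0]],[[21,-125,-22],[0,0,0]]]'|grep -E 'tcp|wrist'
python3 -m pendant '[[[0,0,5],[0,0,0]],[[0,0,9],[0,0,0]],[[0,0,11],[0,0,0]],[[0,0,12],[0,0,0]],[[0,0,13],[0,0,0]],[[0,0,14],[0,0,0]],[[0,0,15],[0,0,0]],[[0,0,16],[0,0,0]],[[0,0,17],[0,0,0]],[[0,0,17],[0,0,0]]]'|grep -E 'tcp|wrist'
```

```text
tcp_pos: [0.5296, -0.1247, 0.1279]
wrist_force: [0.1, 0.2, -0.2]
tcp_pos: [0.5297, -0.1235, 0.1109]
wrist_force: [-0.4, 1.5, 1.5]
```

```bash
python3 -m pendant '[[[0,0,0.5],[0,0,0]],[[0,0,1],[0,0,0]],[[0,0,1.5],[0,0,0]],[[0,0,2],[0,0,0]],[[0,0,2.5],[0,0,0]],[[0,0,3],[0,0,0]],[[0,0,3.5],[0,0,0]],[[0,0,4],[0,0,0]],[[0,0,4.3],[0,0,0]]]'|grep -E 'tcp|wrist'
python3 -m pendant '[[[0,0,0.2],[0,0,0]],[[0,0,0.4],[0,0,0]],[[0,0,0.6],[0,0,0]],[[0,0,0.8],[0,0,0]],[[0,0,0.8],[0,0,0]]]'|grep -E 'tcp|wrist'
```

```text
tcp_pos: [0.5297, -0.1236, 0.1064]
wrist_force: [0.4, 1.5, 2.6]
tcp_pos: [0.5297, -0.1236, 0.1061]
wrist_force: [-1.0, 2.6, 6.6]
```

```bash
python3 -m pendant '[[[0,0,-5],[0,0,0]],[[0,0,-15],[0,0,0]],[[0,0,-27],[0,0,0]],[[-8,12,-32],[0,0,0]],[[-25,36,-32],[0,0,0]],[[-48,70,-32],[0,0,0]],[[-71,104,-32],[0,0,0]],[[-94,136,-32],[0,0,0]],[[-110,160,-32],[0,0,0]],[[-116,168,-32],[0,0,0]]]'|grep -E 'tcp|wrist'
python3 -m pendant '[[[0,0,3],[0,0,0]],[[0,0,6],[0,0,0]],[[0,0,10],[0,0,0]],[[0,0,14],[0,0,0]],[[0,0,18],[0,0,0]],[[0,0,20],[0,0,0]],[[0,0,21],[0,0,0]],[[0,0,22],[0,0,0]],[[0,0,22],[0,0,0]]]'|grep -E 'tcp|wrist'
python3 - <<'E'
from h import *
cv2.imwrite("pics/s2.png",r.capture("side")["frame"][150:310,200:440,::-1].repeat(3,0).repeat(3,1))
E
```

```text
tcp_pos: [0.6051, 0.0699, 0.1382]
wrist_force: [0.1, 0.3, -0.0]
tcp_pos: [0.6039, 0.0665, 0.1156]
wrist_force: [0.7, -0.8, 0.5]
```

View pics/s2.png

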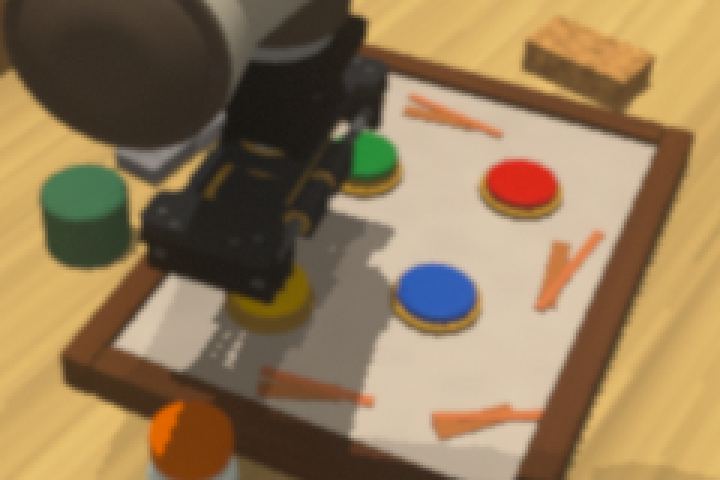

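The side crop shows blue (435,293) and red (521,185) seated with no gap, and the gripper over yellow (270,295). I'll press yellow now.

```bash
python3 -m pendant '[[[0,0,1],[0,0,0]],[[0,0,2],[0,0,0]],[[0,0,3],[0,0,0]],[[0,0,4],[0,0,0]],[[0,0,5],[0,0,0]],[[0,0,6],[0,0,0]],[[0,0,7],[0,0,0]],[[0,0,8],[0,0,0]],[[0,0,8.5],[0,0,0]],[[0,0,9],[0,0,0]]]'|grep -E 'tcp|wrist'
python3 -m pendant '[[[0,0,0.2],[0,0,0]],[[0,0,0.4],[0,0,0]],[[0,0,0.6],[0,0,0]],[[0,0,0.8],[0,0,0]],[[0,0,1.0],[0,0,0]],[[0,0,1.0],[0,0,0]],[[0,0,1],[0,0,0]]]'|grep -E 'tcp|wrist'
```

```text
tcp_pos: [0.6039, 0.0665, 0.1066]
wrist_force: [-0.9, 1.1, 2.9]
tcp_pos: [0.6039, 0.0666, 0.1062]
wrist_force: [-2.6, 0.9, 4.1]
```

```bash
python3 -m pendant '[[[0,0,0.2],[0,0,0]],[[0,0,0.3],[0,0,0]],[[0,0,0.3],[0,0,0]]]'|grep -E 'tcp|wrist'
python3 -m pendant '[[[0,0,-5],[0,0,0]],[[0,0,-15],[0,0,0]],[[0,0,-35],[0,0,0]],[[0,0,-60],[0,0,0]],[[0,0,-90],[0,0,0]],[[25,-5,-115],[0,0,0]],[[55,-20,-135],[0,0,0]],[[90,-40,-145],[0,0,0]],[[110,-50,-150],[0,0,0]],[[110,-50,-150],[0,0,0]]]'
python3 -m pendant '[[[10,-10,0],[0,0,0]],[[30,-35,0],[0,0,0]],[[50,-70,0],[0,0,0]],[[70,-105,0],[0,0,0]],[[90,-140,0],[0,0,0]],[[105,-175,0],[0,0,0]],[[115,-205,0],[0,0,0]],[[120,-220,0],[0,0,0]],[[120,-220,0],[0,0,0]],[[120,-220,0],[0,0,0]]]'|grep -E 'tcp|wrist|time'
python3 - <<'E'
from h import *
cv2.imwrite("pics/s3.png",r.capture("side")["frame"][150:310,200:440,::-1].repeat(3,0).repeat(3,1))
E
```

```text
tcp_pos: [0.6039, 0.0666, 0.1061]
wrist_force: [-3.1, -0.0, 6.3]
time_s: 13.7
tcp_pos: [0.5066, -0.0089, 0.2571]
ee_rot: [[-0.974, -0.228, 0.002], [-0.228, 0.974, 0.001], [-0.002, 0.0, -1.0]]
wrist_force: [0.3, -0.2, -0.9]
gripper_width: 0.002
gripper_force: 0.0
time_s: 14.7
tcp_pos: [0.4421, -0.2493, 0.2547]
wrist_force: [-0.7, 0.7, 0.4]
```

View pics/s3.png

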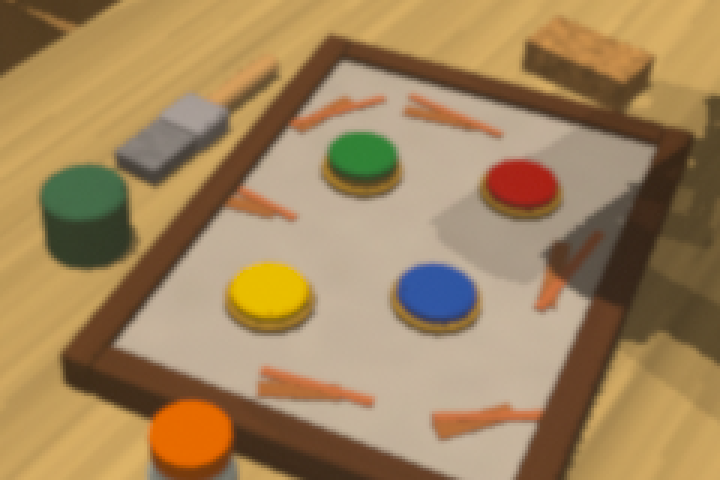

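Yellow (270,293), blue (435,295) and red (521,187) all sit on their collars, and green (362,158) is still raised. The bystanders are where they were and the arm is clear.

```bash
python3 -c "
from station import r
print(r.finish_job())"
```

```text
the job is handed in; nothing more can be done
None
```

I pressed blue, red and yellow home in that order and handed the job in at about 15 s; the last picture shows green still raised, the jar, block, tin and brush undisturbed and the arm clear, but the hand-in returned no verdict.

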